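# Restrike a drawn cap in the hand lever press and hold the dwell

### The arm

A 6-joint arm with a two-finger parallel gripper is mounted at the origin on the work surface. World frame = base frame: x ahead of the robot, y to its left, z up, the work surface at z = 0. Lengths are in m, angles in rad, forces in N, time in s.
With the tool pointing down it reaches from about 0.3 to 0.875 m from the base axis. Payload 6.4 kg.
Tool frame: the origin (TCP) lies between the finger pads; the fingertips stand 19 mm ahead of it and the grasp point (between the pads) is the TCP (ctrl.tips_ahead is the z of the fingertips in the tool frame, in m); z points along the fingers, y is the line along which they close (so a half turn about z gives the same grasp; the last joint's range is limited). The gripper opens to 85 mm and grips with 20 to 120 N. Pads are 22 mm wide; open, the fingers measure 114 mm over their backs; the gripper's body (76 mm by 85 mm) begins 54 mm behind the grasp point. The pads swing forward as they close: fully open they stand 13 mm farther back than shut.
Start: joints at [1.131, 0.181, 1.607, -0, 1.354, -0.206], TCP at [0.133, 0.559, 0.25] pointing down, gripper open.
Joint ranges: [-2.99, 2.99], [-0.89, 2.07], [0.3, 2.58], [-1.14, 4.28], [0, 2.63], [-3.12, 3.12]. Speed limits (rad/s): [2.57, 2.57, 3.01, 3.14, 3.14, 3.14].

### API

Orientations are given as a unit quaternion [w, x, y, z].
In Python, from bench import readout, vision, ctrl gives the robot as it stands.
- The arm moves only by the tool play_rows, never from a script. Its arguments are lists of equal length, an entry for each row: "xyz": the shift along the tool's x, y, z in mm, a list of three; "rot": the turn, a rotation vector about the tool's x, y, z in rad, a list of three; "grip": the opening, from 0 (shut) to 1 (fully open). In form: {"xyz": [[x, y, z], ...], "rot": [[rx, ry, rz], ...], "grip": [grip, ...]}. A call has exactly 10 rows; each row is the pose to reach, as a shift and turn from the pose commanded when the call began, along the tool's axes at that moment; what a row does not reach only later rows make up. A row lasts 1/8 s, in which the tool goes at most 62.5 mm and 10.7 degrees, less where a joint would pass 70% of its speed; a pose out of reach is approached as far as the arm can. A call with a gripper value outside its range is refused whole. The fingers move at their own pace and stop on an object; the grip force is fixed at half the most. Time passes only in rows, so rows that repeat a pose let the fingers close, or fill a call up. It gives the time, the measured TCP pose, the force, the opening and the grip force at its end, in the units of the state.
- readout.get_obs(): the state, without advancing time (a new reading comes with each control period).
- vision.camera(name): name is "scene" or "top" or "wrist"; returns a dict with "color" (384x512x3 uint8, red, green, blue), "depth" (384x512 float32, m along the optical axis (not along the pixel's ray), 0 where there is no reading), "camera_matrix" (3x3 intrinsics, pixels), "extrinsics" (4x4, takes a point from camera to world coordinates); the wrist camera has in their place "hand_eye" (4x4, takes a point from camera to tool coordinates, whose origin is the TCP and whose axes are the flange's). Camera axes: x right, y down, z forward; pixel columns grow to the right and rows downward; lengths in m; the calibration is good to about 2 mm. The wrist camera is an equidistant fisheye: a pixel r from the principal point sees the ray r / f radians off the axis. A picture is of the moment at which its call begins: read the wrist's pose just before it.
- ctrl.hand_in(): hands the job in; it is judged then, once.
The state is a dict: "time_s": time; "q": joint angles; "dq": joint speeds; "joint_efforts": joint torques, N m; "eef_pos": TCP position; "eef_rot": TCP orientation; "wrist_force": force on the tool from outside, world axes, zero at the start; "torque": the same for the moment, N m; "opening": opening from 0.0 (shut) to 1.0 (fully open); "grasp_force": force on a finger pad.
Only numpy, scipy, OpenCV 4.12 (cv2) and the standard library are available. Lean on these libraries where they do the work, as an engineer would, in place of code of your own. Each camera call takes 0.05 s, during which the arm holds its last target. There are 200 camera calls.

### The job

Lift the freshly drawn brass cap out of the open forming die and seat it, flange down, in the nest on the hand press's slide, then push the slide fully home under the ram. Pull the press lever down, counting the clicks of its ratchet, exactly four clicks and no further, and hold it there: finish with the lever still held at the fourth click, because it springs back up if let go. Leave the other things on the bench where they are.

Things in the scene. Friction and masses are not known exactly. Their poses are not given: they have to be found in the camera images.
- cap_mid (a point): The workpiece: a brass top-hat cap, 60 g, round flange 56 mm across and 4 mm thick at the bottom, plain round crown 40 mm across above it, 26 mm high in all, z along its axis. This point is its centre, 13 mm above its underside. At the start it lies in the die's cavity.
- die_floor (a point): Centre of the floor of the open forming die's round cavity (59 mm wide, 6 mm deep), 26 mm above the bench. The die is a fixed dark steel block 120 mm square, 32 mm high, on a foot 150 mm long in y; two guide pillars 16 mm thick stand 28 mm above its top face at x = +48 mm, y = +-48 mm. Site axes are the die's.
- nest_floor (a point): Centre of the floor of the round recess (59 mm wide, 6 mm deep, 3 mm chamfer at the rim) in the bright aluminium 84 mm square nest block on the press slide; floor 48 mm, block top 54 mm above the bench. x points along the slide's travel, inwards under the ram. It moves with the slide.
- slide_knob (a point): Centre of the black knob (24 mm across, 30 mm high, upright, centre 71 mm and top 86 mm above the bench) on the slide's front end, 100 mm in front of the nest centre; the slide plate under it is 40 mm above the bench. It moves with the slide; x as nest_floor.
- slide (a joint): Travel of the nest slide in m: 0 = fully out at the front (towards the robot), 0.110 = fully home against its stop, the nest right under the ram. About 3 N of friction; it stays where it is left.
- lever_grip (a point): Middle of the press lever's black handle, a tapering round grip 73 mm long, 26 mm thick here, on a 14 mm steel rod. It is 180 mm from hub_axis: with q the lever joint it lies at x = -0.180 cos(0.70 - q), y = 0, z = 0.180 sin(0.70 - q) m in hub_axis's frame. At rest (q = 0) the lever slopes up towards the robot, the handle about 300 mm above the bench.
- hub_axis (a point): Point on the lever's turning axis, in the handle's plane, 185 mm above the bench, fixed to the white cast press. The axis is its y; x points level from the press's front (robot side) to its back, the way the slide goes in; z up. The ram axis is at x = -20 mm, y = +110 mm; the head (70 mm wide) has its front at x = -55 mm and its underside 130 mm above the bench.
- lever (a joint): Turn of the press lever in rad: 0 = up at rest, grows as the handle goes down, stop at 1.15. A spring pushes the handle back up (3 N at rest, 8 N low down). After a free swing a spring pawl snaps over the ratchet's rounded teeth, a click each at 0.35, 0.51, 0.67, 0.83, 0.99; the fourth notch is centred at 0.91. The push rises and falls 6 N over a tooth; teeth do not stop it running back.
- pad: The round black pressure pad, 36 mm across and 8 mm thick, under the steel ram; origin at the centre of its underside, 81 mm above the bench at rest. It is sprung on the ram. The ram goes down 20 mm per rad of lever; the pad meets the cap at about q = 0.35.
- punch: Upper half of the die, a loose steel punch, disc 72 mm across and 22 mm high with a 32 mm shank, 62 mm high; origin at its underside. Leave it.
- cap_a: A finished brass cap, like the workpiece, in the grey tray. Leave it.
- cap_b: Another finished brass cap in the grey tray. Leave it.
- flask: Orange bottle, 72 mm across and 170 mm high. Leave it.
- pot: White pot with a green lid, 64 mm across and 70 mm high. Leave it.
- driver: Red-handled screwdriver lying on the bench. Leave it.
- brush: Brush lying on the bench. Leave it.
Not all that is in view belongs to the job. What is shaped like the part that bears cap_mid but purple is not meant.

How it is judged:
By the outcome, as a careful person would: the job done as asked, in the order asked, and still so for the second after the job is handed in, while the arm keeps its last pose, push and grip.
It also fails if it takes over 72 s, if anything falls off the work surface, if the arm or the gripper's body presses on something with over 40 N, if the wrist force passes 120 N, or if a joint passes its speed limit or range.

## Working session

There is one attempt and no reset: what is moved stays moved. The work goes in short steps, Python scripts to look and compute and a tool call to move; the robot and the scene stay as the last step left them, time stands still between calls to the robot, and variables do not carry over. Pictures are saved under pics/ and viewed, at most 10 in all, crops included, and the job is handed in when it is done.

Besides the shell and the picture viewer there is one more tool, called after "Request:" as a command line: name --argument value ..., lists and objects as JSON in quotes. play_rows: Moves the arm, as the interface text tells. Its arguments: {"type":"object","properties":{"xyz":{"type":"array","items":{"type":"array","items":{"type":"number"}}},"rot":{"type":"array","items":{"type":"array","items":{"type":"number"}}},"grip":{"type":"array","items":{"type":"number"}}},"required":["xyz","rot","grip"]}

```bash
mkdir -p pics; ls
python3 - <<'E'
from bench import readout, vision, ctrl
import cv2,numpy as np
print(readout.get_obs())
for n in("scene","top"):
    d=vision.camera(n); cv2.imwrite(f"pics/{n}0.png",cv2.cvtColor(d["color"],cv2.COLOR_RGB2BGR)); np.savez(f"{n}0.npz",**d); print(d["camera_matrix"],d["extrinsics"])
E
```

```text
pics
{'time_s': 0.0, 'q': array([ 1.13071796e+00,  1.81546157e-01,  1.60796513e+00, -2.63991844e-05,
        1.35380824e+00, -2.06260864e-01]), 'dq': array([ 0.00075353, -0.00070659,  0.00173056,  0.00152164,  0.00063176,
       -0.00020485]), 'joint_efforts': array([ 6.84917395e-04, -4.44870865e+01, -3.51343417e+01, -1.19055085e-04,
        8.97944119e-03, -1.18741676e-05]), 'eef_pos': array([0.13297301, 0.55889574, 0.24940197]), 'eef_rot': array([-2.61984077e-04,  1.16639747e-01,  9.93173914e-01, -8.22831741e-04]), 'wrist_force': array([ 0.40366983,  0.79172786, -0.39798263]), 'torque': array([-0.02170581, -0.00744752,  0.05133226]), 'grasp_force': 0.0, 'opening': 1.0026942793682687}
[[365.14900857   0.         251.76184097]
 [  0.         365.14900857 184.54564578]
 [  0.           0.           1.        ]] [[-0.26667926  0.80780333 -0.52567667  1.2354352 ]
 [ 0.96374791  0.22831722 -0.13806238  0.21981977]
 [ 0.00849379 -0.54343816 -0.83940623  1.28777332]
 [ 0.          0.          0.          1.        ]]
[[426.79578014   0.         249.68026404]
 [  0.         426.79578014 197.02215638]
 [  0.           0.           1.        ]] [[ 0.0245057  -0.98708758  0.15829584  0.36389604]
 [-0.99968511 -0.02334101  0.00921291  0.0018163 ]
 [-0.00539917 -0.15847176 -0.98734875  1.4328186 ]
 [ 0.          0.          0.          1.        ]]
```

View pics/scene0.png

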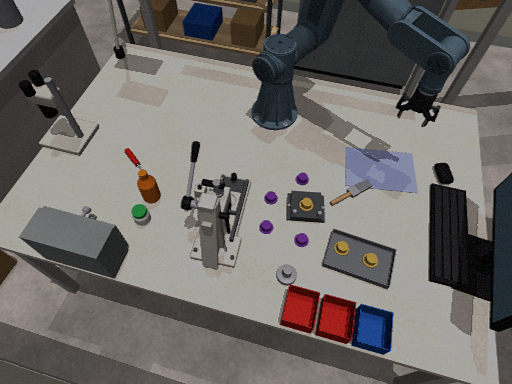

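View pics/top0.png

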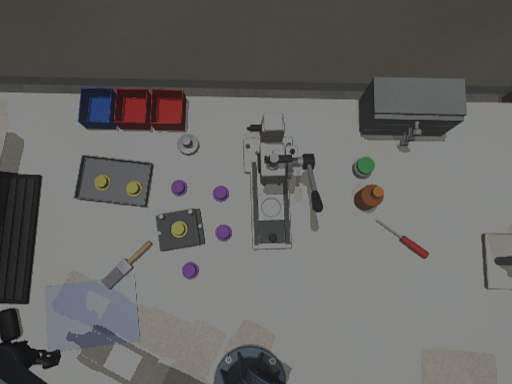

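The scene view shows the cap in the die at (306,204), and the press at (215,220) with its lever handle at (195,150). In the top view the cap is at (180,229), the nest at (271,207), the knob at (273,238) and the handle at (317,201).

```bash
cat > h.py <<'E'
import numpy as np,cv2
def load(n): return dict(np.load(n+".npz"))
def world(d,u,v,z=None):
    K=d["camera_matrix"];E=d["extrinsics"]
    r=E[:3,:3]@np.array([(u-K[0,2])/K[0,0],(v-K[1,2])/K[1,1],1.]);o=E[:3,3]
    if z is None: return o+r*d["depth"][int(round(v)),int(round(u))]
    return o+r*(z-o[2])/r[2]
def tri(obs):
    A=np.zeros((3,3));b=np.zeros(3)
    for d,u,v in obs:
        K=d["camera_matrix"];E=d["extrinsics"]
        r=E[:3,:3]@np.array([(u-K[0,2])/K[0,0],(v-K[1,2])/K[1,1],1.]);r/=np.linalg.norm(r);P=np.eye(3)-np.outer(r,r);A+=P;b+=P@E[:3,3]
    return np.linalg.solve(A,b)
def proj(d,p):
    E=d["extrinsics"];c=E[:3,:3].T@(np.array(p)-E[:3,3]);return (d["camera_matrix"]@c/c[2])[:2]
E
python3 - <<'E'
from h import *
np.set_printoptions(precision=4,suppress=True)
T=load("top0");S=load("scene0")
c={}
for n,d,s in(("t",T,(160,210,200,250)),("s",S,(290,190,322,220))):
    x0,y0,x1,y1=s;h=cv2.cvtColor(d["color"],cv2.COLOR_RGB2HSV)[y0:y1,x0:x1]
    m=((h[...,0]>15)&(h[...,0]<35)&(h[...,1]>110)&(h[...,2]>80));yy,xx=np.nonzero(m);c[n]=(xx.mean()+x0,yy.mean()+y0);print(n,m.sum(),c[n])
print("cap tri",tri([(T,*c["t"]),(S,*c["s"])]),"z=.039",world(T,*c["t"],.045),world(S,*c["s"],.045), world(T,*c["t"]))
for nm,u,v in(("nest",271,207),("knob",273,238),("grip",317,201),("hubend",309,160)): print(nm,world(T,u,v))
a=cv2.resize(cv2.cvtColor(T["color"][120:260,150:340],cv2.COLOR_RGB2BGR),None,fx=4.2,fy=4.2,interpolation=cv2.INTER_CUBIC);cv2.imwrite("pics/tz.png",a)
a=cv2.resize(cv2.cvtColor(S["color"][135:270,170:340],cv2.COLOR_RGB2BGR),None,fx=4.4,fy=4.4,interpolation=cv2.INTER_CUBIC);cv2.imwrite("pics/sz.png",a)
E
```

```text
t 12 (np.float64(181.33333333333334), np.float64(227.91666666666666))
s 131 (np.float64(306.1145038167939), np.float64(203.8091603053435))
cap tri [0.4795 0.2411 0.0322] z=.039 [0.4792 0.2349 0.045 ] [0.4859 0.2448 0.045 ] [0.4785 0.2335 0.0534]
nest [ 0.5543 -0.0558  0.0497]
knob [ 0.451  -0.0622  0.0854]
grip [ 0.5361 -0.1656  0.3185]
hubend [ 0.6751 -0.1589  0.207 ]
```

View pics/tz.png

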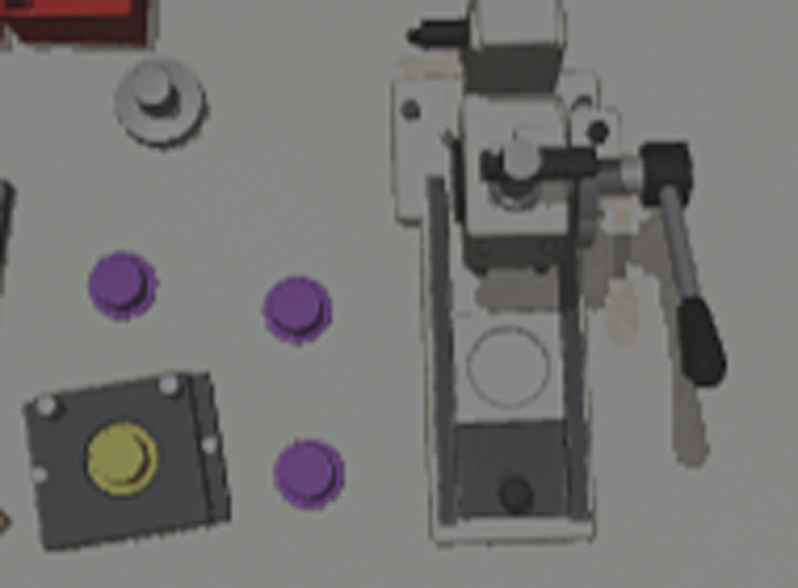

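View pics/sz.png

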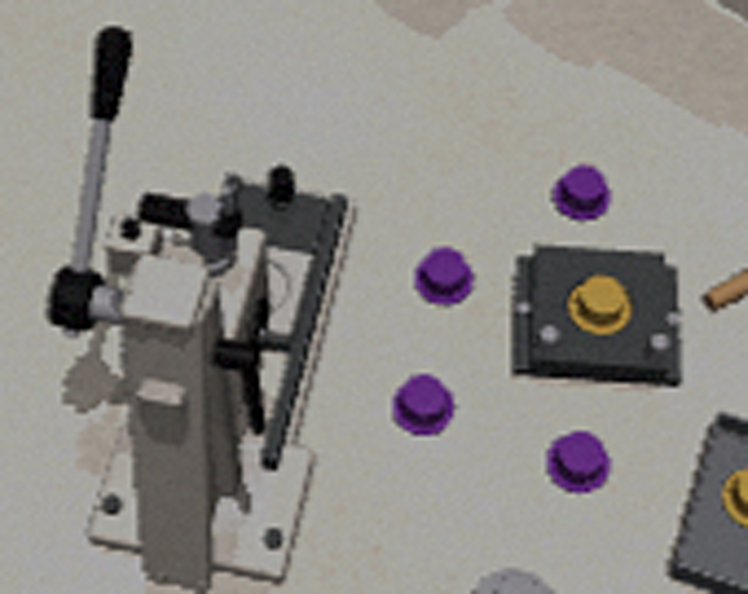

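The zoomed top view shows the cap on the die at about (179,229), with the pillars on its far side. The slide is fully out, with the knob at about (273,238). The press is turned only a few degrees, and the lever slopes toward the robot. Next I'll move above the cap.

```bash
cat >> h.py <<'E'
from scipy.spatial.transform import Rotation as Ro
def R_(q): return Ro.from_quat([q[1],q[2],q[3],q[0]])
def move(o,p,yaw=None,tilt=0.):
    """mm shift & rotvec in tool axes to world p with tool y at angle yaw (rad), pointing down"""
    R=R_(o["eef_rot"]);s=R.inv().apply(np.array(p)-o["eef_pos"])*1000
    if yaw is None: return s,None
    y=np.array([np.cos(yaw),np.sin(yaw),0]);z=np.array([0,0,-1.]);x=np.cross(y,z)
    G=Ro.from_matrix(np.stack([x,y,z],1)); return s,(R.inv()*G).as_rotvec()
E
python3 - <<'E'
from h import *
from bench import readout,ctrl
np.set_printoptions(precision=4,suppress=True)
T=load("top0");S=load("scene0")
z=lambda a,b:(150+a/4.2,120+b/4.2)
y=lambda a,b:(170+a/4.4,135+b/4.4)
o=readout.get_obs();print(ctrl.tips_ahead,move(o,[.478,.238,.17],np.radians(97)))
def both(n,t,s): p=tri([(T,*z(*t)),(S,*y(*s))]);print(n,p,np.linalg.norm(proj(T,p)-z(*t)).round(1),np.linalg.norm(proj(S,p)-y(*s)).round(1))
both("flange",(122,458),(599,305));both("knobtop",(517,490),(281,175));both("gripEnd",(704,375),(112,35));both("hub",(667,172),(72,298))
for n,p in(("rail L",(435,185)),("railLf",(446,520)),("railR",(570,185)),("railRf",(578,515)),("nest",(508,368)),("bl",(455,420)),("br",(562,418)),("tl",(456,315)),("tr",(560,315)),("grip",(701,345)),("gripb",(690,305))): print(n,world(T,*z(*p)))
E
```

```text
0.019 (array([-409.9885, -232.1314,   79.7066]), array([-0.0015, -0.0006, -0.356 ]))
flange [0.4768 0.2456 0.0261] 0.0 0.0
knobtop [ 0.4551 -0.0612  0.0819] 0.4 0.4
gripEnd [ 0.515  -0.1692  0.3149] 0.6 0.4
hub [ 0.6782 -0.1613  0.1827] 0.0 0.0
rail L [0.6985 0.0045 0.0431]
railLf [ 0.4337 -0.0101  0.0425]
railR [ 0.664  -0.0913  0.1955]
railRf [ 0.44   -0.1118  0.0429]
nest [ 0.5527 -0.0558  0.0463]
bl [ 0.5123 -0.0155  0.0335]
br [ 0.517  -0.1     0.0234]
tl [ 0.5927 -0.0143  0.0516]
tr [ 0.5979 -0.0968  0.032 ]
grip [ 0.5323 -0.1646  0.3235]
gripb [ 0.563  -0.1622  0.2923]
```

Request:
play_rows --xyz '[[-41,-23,8],[-82,-46,16],[-123,-70,24],[-164,-93,32],[-205,-116,40],[-246,-139,48],[-287,-162,56],[-328,-186,64],[-369,-209,72],[-410,-232,80]]' --rot '[[0,0,-0.036],[0,0,-0.072],[0,0,-0.108],[0,0,-0.144],[0,0,-0.18],[0,0,-0.216],[0,0,-0.252],[0,0,-0.288],[0,0,-0.324],[0,0,-0.356]]' --grip '[1,1,1,0.75,0.75,0.75,0.75,0.75,0.75,0.75]'

```text
time_s: 1.35
eef_pos: [0.479, 0.2374, 0.1697]
eef_rot: [-0.0, -0.062, 0.998, -0.0]
wrist_force: [0.2, 0.4, -0.1]
opening: 0.747
grasp_force: 0.0
```

Run:
```python
from h import *
from bench import readout,vision
np.set_printoptions(precision=4,suppress=True)
o=readout.get_obs();d=vision.camera("wrist");print(o["eef_pos"],o["eef_rot"],o["opening"],o["wrist_force"])
print(d["hand_eye"],d["camera_matrix"],d["depth"].min(),d["depth"].max())
np.savez("w1.npz",**d,pos=o["eef_pos"],rot=o["eef_rot"])
cv2.imwrite("pics/w1.png",cv2.cvtColor(d["color"],cv2.COLOR_RGB2BGR))
```

```text
[0.479  0.2374 0.1697] [-0.0003 -0.0616  0.9981 -0.    ] 0.7474763436069983 [ 0.2443  0.3667 -0.0626]
[[ 0.0007 -0.9554 -0.2952  0.0746]
 [ 1.      0.0005  0.0006 -0.0008]
 [-0.0004 -0.2952  0.9554 -0.1236]
 [ 0.      0.      0.      1.    ]] [[297.3186   0.     255.5707]
 [  0.     297.3186 197.9037]
 [  0.       0.       1.    ]] 0.0 0.8305966
```

View pics/w1.png

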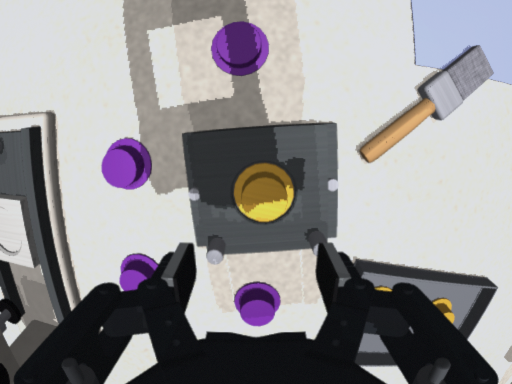

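The wrist view shows the cap at about (264,193), sitting in the die. I'll fit its silhouette.

```bash
cat >> h.py <<'E'
def wproj(d,P):
    H=d["hand_eye"];K=d["camera_matrix"];t=R_(d["rot"]).inv().apply(np.atleast_2d(P)-d["pos"])
    c=(t-H[:3,3])@H[:3,:3];r=np.hypot(c[:,0],c[:,1]);th=np.arctan2(r,c[:,2])
    return np.stack([K[0,2]+K[0,0]*th*c[:,0]/r,K[1,2]+K[1,1]*th*c[:,1]/r],1)
def wray(d,u,v):
    H=d["hand_eye"];K=d["camera_matrix"];a=np.array([(u-K[0,2])/K[0,0],(v-K[1,2])/K[1,1]]);r=np.linalg.norm(a)
    c=np.array([*(np.sin(r)*a/r),np.cos(r)]);R=R_(d["rot"]);return d["pos"]+R.apply(H[:3,3]),R.apply(H[:3,:3]@c)
def wworld(d,u,v,z): o,r=wray(d,u,v);return o+r*(z-o[2])/r[2]
def circ(x,y,z,r,n=60): a=np.linspace(0,2*np.pi,n);return np.stack([x+r*np.cos(a),y+r*np.sin(a),0*a+z],1)
def capfit(d,m,x0,zb):
    from scipy.optimize import minimize
    def cost(p):
        s=np.zeros(m.shape,np.uint8)
        for z,r in((zb,.028),(zb+.004,.028),(zb+.004,.02),(zb+.026,.02)):
            h=cv2.convexHull((wproj(d,circ(*p[:2]/1000,z,r))*16).round().astype(np.int32));cv2.fillConvexPoly(s,h,1,shift=4)
        return 1-(s&m).sum()/(s|m).sum()
    x=np.array(x0)*1000
    r=minimize(cost,x,method="Nelder-Mead",options=dict(initial_simplex=[x,x+[6,0],x+[0,6]]));return r.x/1000,r.fun
def brass(d,box):
    h=cv2.cvtColor(d["color"],cv2.COLOR_RGB2HSV);m=((h[...,0]>12)&(h[...,0]<36)&(h[...,1]>120)&(h[...,2]>50)).astype(np.uint8)
    k=np.zeros_like(m);x0,y0,x1,y1=box;k[y0:y1,x0:x1]=m[y0:y1,x0:x1];return cv2.morphologyEx(k,cv2.MORPH_CLOSE,np.ones((5,5)))
E
python3 - <<'E'
from h import *
np.set_printoptions(precision=4,suppress=True)
d=load("w1");m=brass(d,(215,145,315,240));print(m.sum())
for zb in(.022,.026,.03): print(zb,capfit(d,m,[.479,.24],zb))
print([wworld(d,u,v,.06) for u,v in((214,256),(318,233))])
print(wworld(d,264,192,.03),d["depth"][185:200:5,255:275:6])
H=d["hand_eye"]
p,f=capfit(d,m,[.479,.24],.026)
E
```

```text
2775
0.022 (array([0.4812, 0.2447]), np.float64(0.011404133998574428))
0.026 (array([0.4804, 0.2442]), np.float64(0.04078810922917386))
0.03 (array([0.4795, 0.2441]), np.float64(0.06754032258064513))
[array([0.535 , 0.2064, 0.06  ]), array([0.5016, 0.2943, 0.06  ])]
[0.4792 0.2446 0.03  ] [[0.2501 0.2488 0.2489 0.2501]
 [0.2493 0.2503 0.2502 0.2512]
 [0.2528 0.2525 0.2524 0.251 ]]
```

Run:
```python
from h import *
from bench import readout
np.set_printoptions(precision=4,suppress=True)
o=readout.get_obs();print(move(o,[.4805,.2443,.051],np.radians(97)))
```

```text
(array([  0.9525,  11.0384, 117.9999]), array([-0.0026,  0.0012, -0.0003]))
```

Run:
```python
from h import *
from bench import readout
np.set_printoptions(precision=4,suppress=True)
o=readout.get_obs();print({k:o[k] for k in("time_s","eef_pos","eef_rot","dq")});print(R_(o["eef_rot"]).as_matrix())
```

```text
{'time_s': 1.4, 'eef_pos': array([0.4826, 0.2337, 0.169 ]), 'eef_rot': array([ 0.0007, -0.0609,  0.9981, -0.0013]), 'dq': array([ 0.0595, -0.0359,  0.031 ,  0.0135,  0.0291,  0.162 ])}
[[-0.9926 -0.1215  0.0015]
 [-0.1215  0.9926 -0.0024]
 [-0.0012 -0.0026 -1.    ]]
```

Request:
play_rows --xyz '[[-1,2,10],[-2,4,20],[-3,6,30],[-3,6,40],[-3,6,40],[-3,6,40],[-3,6,40],[-3,6,40],[-3,6,40],[-3,6,40]]' --rot '[[0,0,0],[0,0,0],[0,0,0],[0,0,0],[0,0,0],[0,0,0],[0,0,0],[0,0,0],[0,0,0],[0,0,0]]' --grip '[0.75,0.75,0.75,0.75,0.75,0.75,0.75,0.75,0.75,0.75]'

```text
time_s: 2.65
eef_pos: [0.4806, 0.245, 0.1304]
eef_rot: [0.0, -0.061, 0.998, 0.0]
wrist_force: [0.0, -0.1, 0.1]
opening: 0.75
grasp_force: 0.0
```

```bash
cat >> h.py <<'E'
def wshot(name):
    from bench import readout,vision
    o=readout.get_obs();d=vision.camera("wrist");d.update(pos=o["eef_pos"],rot=o["eef_rot"]);np.savez(name+".npz",**d)
    cv2.imwrite(f"pics/{name}.png",cv2.cvtColor(d["color"],cv2.COLOR_RGB2BGR));return o,d
E
python3 - <<'E'
from h import *
np.set_printoptions(precision=4,suppress=True)
o,d=wshot("w2");print(o["eef_pos"],abs(o["dq"]).max())
g=wproj(d,[.4805,.2443,.04])[0].astype(int);m=brass(d,(g[0]-60,g[1]-55,g[0]+60,g[1]+55));print(g,m.sum())
ys,xs=np.nonzero(m);print(xs.min(),xs.max(),ys.min(),ys.max())
for zb in(.022,.026,.03): print(zb,capfit(d,m,[.479,.24],zb))
print(move(o,[.4805,.2443,.051],np.radians(97)))
E
```

```text
[0.4806 0.245  0.1304] 0.0012379355649264068
[255 208] 3743
221 290 169 237
0.022 (array([0.4813, 0.2445]), np.float64(0.014248021108179465))
0.026 (array([0.4803, 0.244 ]), np.float64(0.042966751918158574))
0.03 (array([0.4797, 0.2444]), np.float64(0.07259663032705654))
(array([ 0.1885, -0.6717, 79.3792]), array([-0.    ,  0.0002, -0.    ]))
```

Request:
play_rows --xyz '[[0,-1,16],[0,-1,32],[0,-1,48],[0,-1,62],[0,-1,72],[0,-1,79],[0,-1,79],[0,-1,79],[0,-1,79],[0,-1,79]]' --rot '[[0,0,0],[0,0,0],[0,0,0],[0,0,0],[0,0,0],[0,0,0],[0,0,0],[0,0,0],[0,0,0],[0,0,0]]' --grip '[0.75,0.75,0.75,0.75,0.75,0.75,0.75,0.3,0.3,0.3]'

```text
time_s: 3.95
eef_pos: [0.4815, 0.2443, 0.0523]
eef_rot: [0.001, -0.061, 0.998, 0.0]
wrist_force: [0.1, 0.4, 5.5]
opening: 0.447
grasp_force: 60.8
```

Request:
play_rows --xyz '[[0,0,0],[0,0,0],[0,0,-10],[0,0,-25],[0,0,-45],[0,0,-65],[0,0,-80],[0,0,-80],[0,0,-80],[0,0,-80]]' --rot '[[0,0,0],[0,0,0],[0,0,0],[0,0,0],[0,0,0],[0,0,0],[0,0,0],[0,0,0],[0,0,0],[0,0,0]]' --grip '[0.3,0.3,0.3,0.3,0.3,0.3,0.3,0.3,0.3,0.3]'

```text
time_s: 5.2
eef_pos: [0.48, 0.2438, 0.1303]
eef_rot: [-0.001, -0.061, 0.998, -0.0]
wrist_force: [-0.5, -1.0, -1.1]
opening: 0.444
grasp_force: 60.3
```

Run:
```python
from h import *
np.set_printoptions(precision=4,suppress=True)
o,d=wshot("w3");print(o["eef_pos"],o["opening"],o["grasp_force"])
print(move(o,[.553,-.056,.18],np.radians(93)))
```

```text
[0.48   0.2438 0.1303] 0.443802975607775 60.2609864808619
(array([ -35.8363, -306.5022,  -49.6495]), array([-0.0003, -0.0018,  0.0698]))
```

View pics/w3.png

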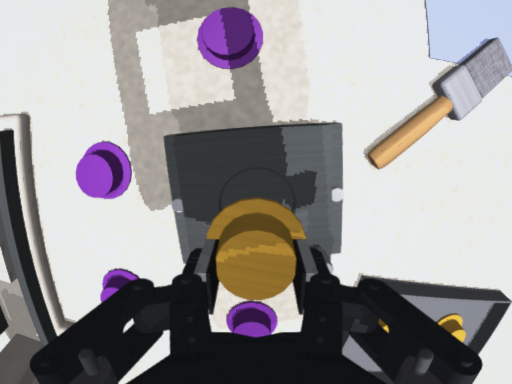

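The cap is held between the pads (crown about (256,255)). Next I'll go beside the nest for a close look.

Run:
```python
from h import *
np.set_printoptions(precision=4,suppress=True)
d=load("w3");R=R_(d["rot"])
for dx in(-3,0,3):
    a=np.linspace(0,2*np.pi,90)
    f=lambda z,r:wproj(d,d["pos"]+R.apply(np.stack([dx/1000+r*np.cos(a),r*np.sin(a),0*a+z],1)))
    F=f(.0223,.028);C=f(.0003,.02);print(dx,"flange top row",F[:,1].min(),"crown rows",C[:,1].min(),C[:,1].max(),C[:,0].min(),C[:,0].max())
m=brass(d,(190,180,320,310));
for u in(250,256,262):
    c=np.nonzero(m[:,u])[0];print(u,c.min(),c.max())
h=cv2.cvtColor(d["color"],cv2.COLOR_RGB2HSV)[195:310:4,256,2];print(h)
from bench import readout
print(move(readout.get_obs(),[.553,.015,.17],np.radians(93)))
```

```text
-3 flange top row 206.16971658791908 crown rows 238.1238731228321 307.12868996425675 216.01427100205083 297.92745882913204
0 flange top row 200.65366513455166 crown rows 232.14705656537342 302.63132257701704 215.65564093223537 298.3193795457293
3 flange top row 195.07151872391057 crown rows 226.06251956141134 298.02766486634556 215.29910546073052 298.70919893684777
250 198 299
256 198 299
262 198 298
[ 54 131 150 147 147  93  89  90  89 143 148 142 145 151 170 146 145 145
 146 141 144 148 143 146 141 143 149 127 174]
(array([ -44.4367, -236.0361,  -39.6397]), array([-0.0003, -0.0017,  0.0698]))
```

Request:
play_rows --xyz '[[-3,-16,-6],[-8,-42,-14],[-13,-71,-22],[-19,-100,-30],[-25,-130,-36],[-31,-165,-40],[-37,-198,-40],[-41,-222,-40],[-44,-236,-40],[-44,-236,-40]]' --rot '[[0,0,0.007],[0,0,0.014],[0,0,0.021],[0,0,0.028],[0,0,0.035],[0,0,0.042],[0,0,0.05],[0,0,0.06],[0,0,0.07],[0,0,0.07]]' --grip '[0.3,0.3,0.3,0.3,0.3,0.3,0.3,0.3,0.3,0.3]'

```text
time_s: 6.5
eef_pos: [0.5533, 0.0141, 0.1713]
eef_rot: [-0.0, -0.025, 1.0, 0.0]
wrist_force: [-0.5, 0.5, -1.1]
opening: 0.447
grasp_force: 60.3
```

Request:
play_rows --xyz '[[0,0,0],[0,0,0],[0,0,0],[0,0,0],[0,0,0],[0,0,0],[0,0,0],[0,0,0],[0,0,0],[0,0,0]]' --rot '[[0,0,0],[0,0,0],[0,0,0],[0,0,0],[0,0,0],[0,0,0],[0,0,0],[0,0,0],[0,0,0],[0,0,0]]' --grip '[0.3,0.3,0.3,0.3,0.3,0.3,0.3,0.3,0.3,0.3]'

```text
time_s: 7.75
eef_pos: [0.5531, 0.0151, 0.1713]
eef_rot: [0.0, -0.026, 1.0, 0.0]
wrist_force: [-0.0, 0.5, -0.4]
opening: 0.449
grasp_force: 60.3
```

Run:
```python
from h import *
np.set_printoptions(precision=4,suppress=True)
o,d=wshot("w4");print(o["eef_pos"],o["eef_rot"],abs(o["dq"]).max())
print(wproj(d,[[.553,-.056,.054],[.453,-.0615,.086]]))
a=cv2.resize(cv2.cvtColor(d["color"],cv2.COLOR_RGB2BGR),None,fx=1.5,fy=1.5,interpolation=cv2.INTER_CUBIC);cv2.imwrite("pics/w4z.png",a)
```

```text
[0.5531 0.0151 0.1713] [ 0.     -0.0261  0.9997  0.    ] 0.0032997982560938974
[[174.2185 193.745 ]
 [156.406   71.7735]]
```

View pics/w4z.png

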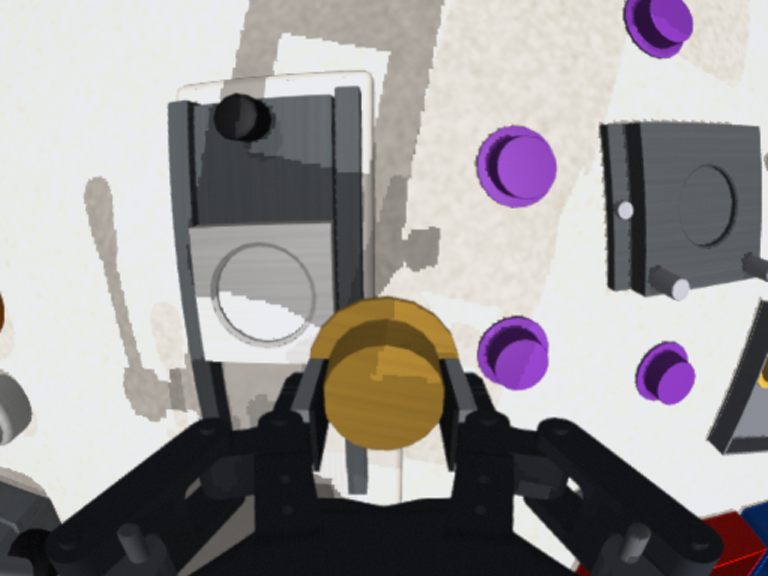

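The nest rim is centred at about (175.7,197) in image pixels, with the knob top near (160.7,77). The cap is held level.

Run:
```python
from h import *
np.set_printoptions(precision=4,suppress=True)
d=load("w4");T=load("top0")
from scipy.optimize import least_squares
obs=np.array([211/1.5,316/1.5,243/1.5,348/1.5])-0.17
def f(p):
    q=wproj(d,circ(p[0],p[1],.054,p[2]));return [q[:,0].min()-obs[0],q[:,0].max()-obs[1],q[:,1].min()-obs[2],q[:,1].max()-obs[3]]
r=least_squares(f,[.553,-.056,.03],x_scale=[.01,.01,.01],diff_step=1e-4);n=r.x;print(n,r.fun)
print("knob",wworld(d,160.5,77.1,.086))
# triangulate nest rim centre: wrist + top
tz=(150+508/4.2,120+368/4.2)
def t(p):
    return np.r_[wproj(d,p)[0]-wproj(d,[n[0],n[1],.054])[0],proj(T,p)-tz]
print("tri nest",least_squares(t,[.553,-.056,.05]).x, "top at .054",world(T,*tz,.054))
# front edge of nest block and rails (yaw)
L=[wworld(d,u/1.5,v/1.5,.054) for u,v in((190,228),(332,222),(198,358))];print(L)
# Rail edges
print([wworld(d,u/1.5,v/1.5,.054) for u,v in((334,100),(334,220),(360,90),(363,290))])
# circle detect cap in hand
m=brass(d,(195,190,315,305));R=R_(d["rot"])
for u in(252,256,260): c=np.nonzero(m[:,u])[0];print(u,c.min(),c.max())
a=np.linspace(0,2*np.pi,90)
for dx in(0,3): print(dx,[wproj(d,d["pos"]+R.apply(np.stack([dx/1000+rr*np.cos(a),rr*np.sin(a),0*a+z],1)))[:,1].min() for z,rr in((.0223,.028),(.0003,.02))])
```

```text
[ 0.5569 -0.0559  0.032 ] [ 0.0169 -0.0155 -0.0156  0.0168]
knob [ 0.457  -0.0582  0.086 ]
tri nest [ 0.5529 -0.0528  0.0659] top at .054 [ 0.5516 -0.0555  0.054 ]
[array([ 0.5173, -0.0995,  0.054 ]), array([ 0.5119, -0.0156,  0.054 ]), array([ 0.5997, -0.1005,  0.054 ])]
[array([ 0.4454, -0.0174,  0.054 ]), array([ 0.5108, -0.0146,  0.054 ]), array([ 0.4394, -0.0038,  0.054 ]), array([0.5496, 0.0029, 0.054 ])]
252 199 299
256 199 299
260 199 299
0 [np.float64(200.563710602012), np.float64(232.04888542546118)]
3 [np.float64(194.98036781440214), np.float64(225.96240004053368)]
```

Run:
```python
from h import *
from bench import readout
np.set_printoptions(precision=4,suppress=True)
print(move(readout.get_obs(),[.558,-.0558,.102],np.radians(93.2)))
```

```text
(array([ -1.1854, -71.1027,  69.2711]), array([-0.    , -0.    , -0.0036]))
```

Request:
play_rows --xyz '[[0,-12,0],[0,-30,0],[0,-48,10],[0,-62,25],[-1,-71,42],[-1,-71,58],[-1,-71,69],[-1,-71,69],[-1,-71,69],[-1,-71,69]]' --rot '[[0,0,0],[0,0,0],[0,0,0],[0,0,0],[0,0,0],[0,0,0],[0,0,0],[0,0,0],[0,0,0],[0,0,0]]' --grip '[0.3,0.3,0.3,0.3,0.3,0.3,0.3,0.3,0.3,0.3]'

```text
time_s: 9.05
eef_pos: [0.5584, -0.0556, 0.1031]
eef_rot: [0.001, -0.026, 1.0, -0.0]
wrist_force: [-0.6, 0.6, -0.3]
opening: 0.447
grasp_force: 60.3
```

Run:
```python
from h import *
np.set_printoptions(precision=4,suppress=True)
o,d=wshot("w5");print(o["eef_pos"],o["eef_rot"],abs(o["dq"]).max(),o["wrist_force"])
R=R_(d["rot"]);im=cv2.cvtColor(d["color"],cv2.COLOR_RGB2BGR)
F=o["eef_pos"]+R.apply([.001,0,.0263])
q=wproj(d,circ(.5569,-.0559,.054,.0325));im=cv2.resize(im,None,fx=3,fy=3,interpolation=cv2.INTER_CUBIC)
for p in q: cv2.circle(im,tuple((p*3+1).astype(int)),1,(0,0,255),-1)
for p in wproj(d,circ(*F,.028)): cv2.circle(im,tuple((p*3+1).astype(int)),1,(255,0,0),-1)
cv2.imwrite("pics/w5z.png",im[360:960,390:1150]);print(q[:,0].min(),q[:,0].max(),q[:,1].min())
```

```text
[ 0.5584 -0.0556  0.1031] [ 0.0007 -0.0263  0.9997 -0.0002] 0.0026827449249635293 [-0.5958  0.6454 -0.2782]
205.02165136664638 307.46975161274077 177.24213347866575
```

View pics/w5z.png

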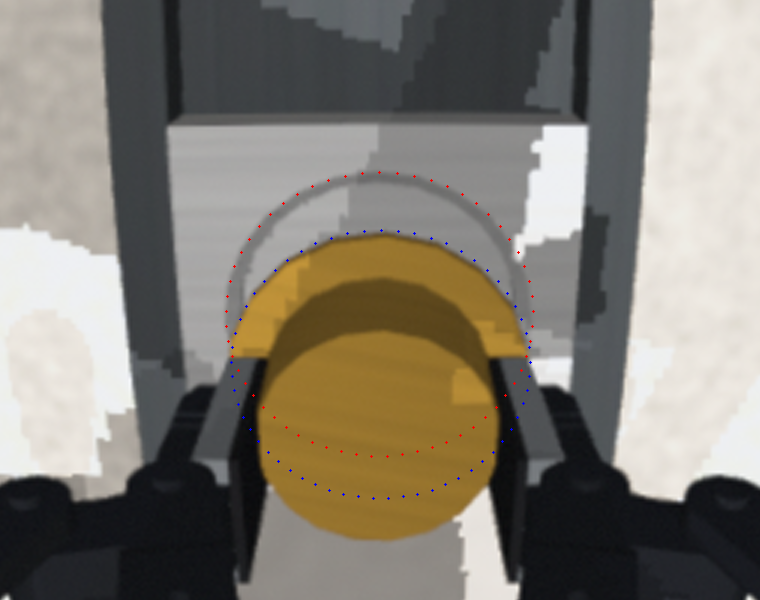

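Run:
```python
from h import *
np.set_printoptions(precision=4,suppress=True)
d=load("w5")
f=lambda x,y:((x+390-1)/3,(y+360-1)/3)
for x,y in((168,125),(588,125),(378,171),(240,285),(521,270)): print(wworld(d,*f(x,y),.054))
# gradient based: radial gray profile around the nest centre for visible angles, on the plane z=.054
g=cv2.cvtColor(d["color"],cv2.COLOR_RGB2GRAY).astype(np.float32)
P=[]
for a in np.radians(np.arange(110,256,8)):
    rr=np.arange(.024,.038,.00025);L=np.stack([.5569+rr*np.cos(a),-.0559+rr*np.sin(a),0*rr+.054],1);q=wproj(d,L).astype(np.float32)
    v=cv2.remap(g,q[:,:1],q[:,1:],cv2.INTER_LINEAR)[:,0];v=cv2.GaussianBlur(v[None],(1,1),0)[0];k=v.argmin();print(int(np.degrees(a)+.5),(rr[k]*1000).round(1),v[::5].astype(int))
```

```text
[ 0.5167 -0.1004  0.054 ]
[ 0.5122 -0.0167  0.054 ]
[ 0.5241 -0.058   0.054 ]
[ 0.5498 -0.0854  0.054 ]
[ 0.5434 -0.0274  0.054 ]
110 25.2 [115 101 130 133 114 116 120 135 136 136 135 134]
118 24.5 [ 99 123 136 136 124 114 130 139 136 138 137 136]
126 30.5 [114 136 136 136 130 114 119 186 235 234 238 238]
134 30.8 [136 136 137 137 135 114 116 138 141 139 137 137]
142 31.0 [137 139 140 138 136 115 113 132 138 140 141 140]
150 31.0 [142 138 137 138 140 118 114 138 140 140 140 140]
158 31.3 [137 138 141 142 140 121 112 132 139 139 140 139]
166 31.3 [138 142 142 140 141 124 111 133 139 140 137 137]
174 31.3 [141 143 141 141 140 126 109 130 140 137 138 139]
182 31.5 [142 143 142 141 140 128 107 125 139 137 139 140]
190 31.5 [142 144 142 141 141 129 108 130 164 167 166 169]
198 31.8 [142 159 171 170 172 159 124 141 168 168 166 169]
206 31.5 [168 170 174 174 172 151 123 147 170 169 168 167]
214 31.8 [165 167 169 173 174 157 127 141 172 172 171 169]
222 31.8 [169 171 170 167 169 149 121 144 174 175 174 172]
230 31.8 [165 167 169 171 168 137 124 139 169 168 169 174]
238 24.0 [117 166 168 167 165 137 122 140 167 170 170 170]
246 24.5 [130 141 167 168 164 130 124 142 167 169 170 170]
254 26.0 [145 131 131 165 160 126 124 140 166 166 165 166]
```

Request:
play_rows --xyz '[[1.7,-0.7,3],[1.7,-0.7,7],[1.7,-0.7,11],[1.7,-0.7,15],[1.7,-0.7,18],[1.7,-0.7,21],[1.7,-0.7,24],[1.7,-0.7,26],[1.7,-0.7,28],[1.7,-0.7,28]]' --rot '[[0,0,0],[0,0,0],[0,0,0],[0,0,0],[0,0,0],[0,0,0],[0,0,0],[0,0,0],[0,0,0],[0,0,0]]' --grip '[0.3,0.3,0.3,0.3,0.3,0.3,0.3,0.3,0.3,0.3]'

```text
time_s: 10.35
eef_pos: [0.5562, -0.0565, 0.0743]
eef_rot: [0.0, -0.026, 1.0, -0.0]
wrist_force: [0.5, 0.2, -1.4]
opening: 0.443
grasp_force: 60.4
```

Request:
play_rows --xyz '[[0,0,0.5],[0,0,0.5],[0,0,0.5],[0,0,0.5],[0,0,0.5],[0,0,-10],[0,0,-25],[0,0,-45],[0,0,-65],[0,0,-65]]' --rot '[[0,0,0],[0,0,0],[0,0,0],[0,0,0],[0,0,0],[0,0,0],[0,0,0],[0,0,0],[0,0,0],[0,0,0]]' --grip '[0.55,0.65,0.65,0.65,0.65,0.65,0.65,0.65,0.65,0.65]'

```text
time_s: 11.6
eef_pos: [0.5579, -0.057, 0.1422]
eef_rot: [0.002, -0.026, 1.0, -0.001]
wrist_force: [0.1, 0.4, 0.2]
opening: 0.65
grasp_force: 0.0
```

Run:
```python
from h import *
np.set_printoptions(precision=4,suppress=True)
o,d=wshot("w6");print(o["eef_pos"],o["eef_rot"],abs(o["dq"]).max(),o["wrist_force"])
g=wproj(d,[.5565,-.0567,.06])[0].astype(int);m=brass(d,(g[0]-60,g[1]-60,g[0]+60,g[1]+60));ys,xs=np.nonzero(m);print(g,m.sum(),xs.min(),xs.max(),ys.min(),ys.max())
for zb in(.044,.048,.051,.054): print(zb,capfit(d,m,[.5565,-.0567],zb))
print(wproj(d,[.457,-.062,.086]))
im=cv2.resize(cv2.cvtColor(d["color"],cv2.COLOR_RGB2BGR),None,fx=3,fy=3,interpolation=cv2.INTER_CUBIC)
cv2.imwrite("pics/w6z.png",im[60:660,390:1150])
```

```text
[ 0.5579 -0.057   0.1422] [ 0.0025 -0.0262  0.9997 -0.0009] 0.034302618736789726 [0.1334 0.3689 0.1906]
[257 209] 3967 221 292 169 240
0.044 (array([ 0.5566, -0.057 ]), np.float64(0.039932236205227456))
0.048 (array([ 0.5553, -0.057 ]), np.float64(0.07378006070511323))
0.051 (array([ 0.5554, -0.057 ]), np.float64(0.09717796995903505))
0.054 (array([ 0.5542, -0.0579]), np.float64(0.12331491712707188))
[[257.3677  64.7249]]
```

View pics/w6z.png

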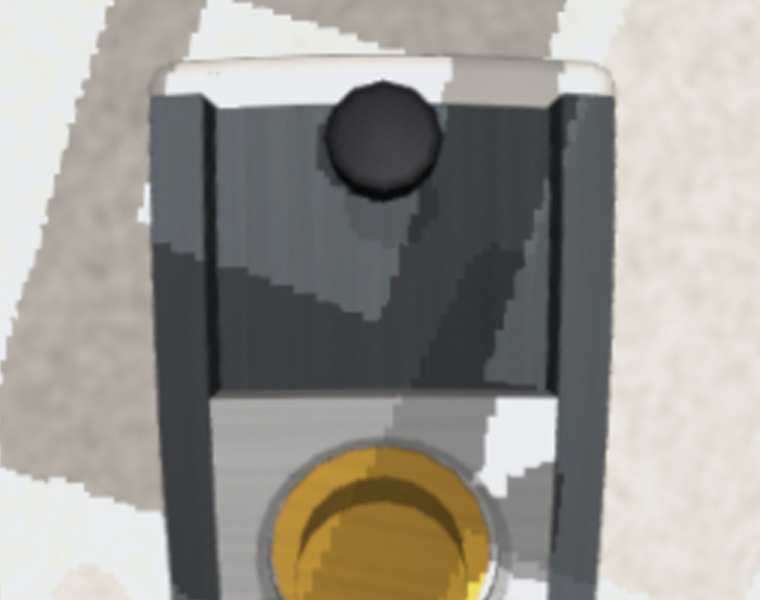

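The cap lies inside the recess rim and looks seated. The knob is at about (.4575,-.062). Next I'll grip the knob.

Request:
play_rows --xyz '[[10,0,0],[30,0,0],[50,0,0],[70,0,0],[88,0,10],[99,0,25],[99,0,40],[99,0,54],[99,0,67],[99,0,67]]' --rot '[[0,0,0],[0,0,0],[0,0,0],[0,0,0],[0,0,0],[0,0,0],[0,0,0],[0,0,0],[0,0,0],[0,0,0]]' --grip '[0.65,0.65,0.65,0.65,0.65,0.65,0.65,0.65,0.65,0.65]'

```text
time_s: 12.9
eef_pos: [0.4566, -0.0613, 0.0709]
eef_rot: [-0.001, -0.026, 1.0, 0.001]
wrist_force: [0.1, 0.8, 0.3]
opening: 0.647
grasp_force: 0.0
```

Request:
play_rows --xyz '[[0,0,0],[0,0,0],[0,0,0],[0,0,0],[0,0,0],[0,0,0],[0,0,0],[-3,0,0],[-6,0,0],[-10,0,0]]' --rot '[[0,0,0],[0,0,0],[0,0,0],[0,0,0],[0,0,0],[0,0,0],[0,0,0],[0,0,0],[0,0,0],[0,0,0]]' --grip '[0.55,0.45,0.35,0.25,0.15,0.15,0.15,0.15,0.15,0.15]'

```text
time_s: 14.15
eef_pos: [0.4673, -0.0608, 0.0729]
eef_rot: [-0.0, -0.026, 1.0, 0.0]
wrist_force: [-3.4, 3.2, 6.4]
opening: 0.261
grasp_force: 58.6
```

Request:
play_rows --xyz '[[-5,0,0],[-12,0,0],[-21,0,0],[-31,0,0],[-42,0,0],[-53,0,0],[-64,0,0],[-74,0,0],[-82,0,0],[-88,0,0]]' --rot '[[0,0,0],[0,0,0],[0,0,0],[0,0,0],[0,0,0],[0,0,0],[0,0,0],[0,0,0],[0,0,0],[0,0,0]]' --grip '[0.15,0.15,0.15,0.15,0.15,0.15,0.15,0.15,0.15,0.15]'

```text
time_s: 15.4
eef_pos: [0.5539, -0.0559, 0.0728]
eef_rot: [-0.002, -0.026, 1.0, 0.0]
wrist_force: [-23.6, -0.4, 26.1]
opening: 0.262
grasp_force: 60.4
```

Request:
play_rows --xyz '[[-2,0,0],[-4,0,0],[-6,0,0],[-8,0,0],[-10,0,0],[-11,0,0],[-12,0,0],[-13,0,0],[-14,0,0],[-14,0,0]]' --rot '[[0,0,0],[0,0,0],[0,0,0],[0,0,0],[0,0,0],[0,0,0],[0,0,0],[0,0,0],[0,0,0],[0,0,0]]' --grip '[0.15,0.15,0.15,0.15,0.15,0.15,0.15,0.15,0.15,0.15]'

```text
time_s: 16.65
eef_pos: [0.5617, -0.0555, 0.0705]
eef_rot: [-0.009, -0.026, 1.0, 0.001]
wrist_force: [-27.0, -3.2, 14.8]
opening: 0.264
grasp_force: 59.3
```

Run:
```python
from h import *
from bench import readout,vision
np.set_printoptions(precision=4,suppress=True)
o=readout.get_obs();print(o["eef_pos"],R_(o["eef_rot"]).as_matrix()[:,2],o["wrist_force"],o["torque"])
a=vision.camera("scene");b=vision.camera("top");o,d=wshot("w7")
s=lambda i,x0,y0,x1,y1,f:cv2.resize(cv2.cvtColor(i["color"][y0:y1,x0:x1],cv2.COLOR_RGB2BGR),None,fx=f,fy=f,interpolation=cv2.INTER_CUBIC)
A=s(a,170,130,265,255,3);B=s(d,130,0,390,300,1.6)
h=max(A.shape[0],B.shape[0]);I=np.zeros((h,A.shape[1]+B.shape[1],3),np.uint8);I[:A.shape[0],:A.shape[1]]=A;I[:B.shape[0],A.shape[1]:]=B;print(I.shape)
cv2.imwrite("pics/c7.png",I)
```

```text
[ 0.5617 -0.0555  0.0705] [-0.0173  0.0016 -0.9998] [-26.9616  -3.2171  14.7648] [-0.6428  3.9833 -0.5105]
(480, 701, 3)
```

View pics/c7.png

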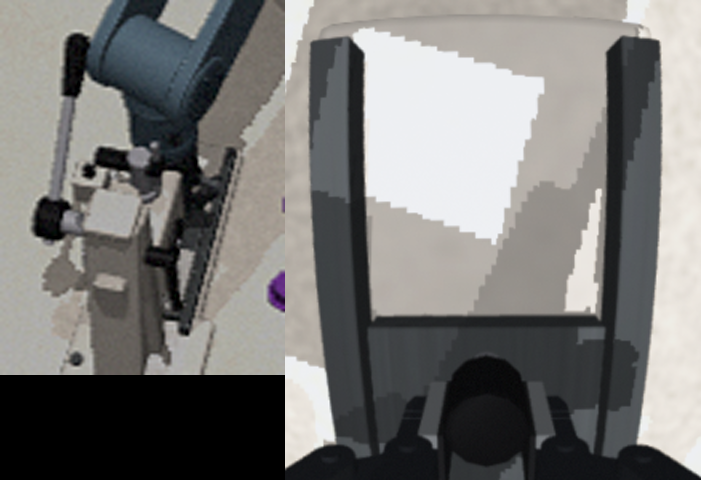

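Run:
```python
from h import *
np.set_printoptions(precision=4,suppress=True)
a=load("w6");b=load("w7")
p=wworld(a,257,54.7,.04);q=wworld(b,258,199.5,.04);print(p,q,np.linalg.norm(q-p))
print("knob w7",[wworld(b,130+(487-285)/1.6,v/1.6,.086) for v in(397,465)],"w6",[wworld(a,257,(v+59)/3,.086) for v in(82,200)])
m=brass(b,(0,0,512,384));print(m.sum())
c=cv2.Canny(b["color"],30,60);print(np.nonzero(c[:,258])[0],np.nonzero(c[:,230])[0])
```

```text
[ 0.4426 -0.0628  0.04  ] [ 0.5354 -0.0561  0.04  ] 0.09302950834262831
knob w7 [array([ 0.5424, -0.0569,  0.086 ]), array([ 0.5633, -0.0558,  0.086 ])] w6 [array([ 0.446 , -0.0628,  0.086 ]), array([ 0.4702, -0.0615,  0.086 ])]
0
[  8  39 149 150 151 170 171 197 204 222 246 291 311 325 336] [  8  32 141 197 204 219 220 221 222 223 240 241 242 243 244 312 313 325
 332]
```

The view shows the slide plate's front edge well inside and the knob 8 mm behind the TCP, so the slide stalled against about 27 N after roughly 95 mm of travel. I need to check whether it is home, so I'll let go and look from the front.

Request:
play_rows --xyz '[[0,0,0],[0,0,0],[0,0,0],[4,0,-10],[8,0,-30],[20,0,-60],[45,0,-70],[75,0,-70],[105,0,-70],[125,0,-70]]' --rot '[[0,0,0],[0,0,0],[0,0,0],[0,0,0],[0,0,0],[0,0,0],[0,-0.07,0],[0,-0.15,0],[0,-0.23,0],[0,-0.3,0]]' --grip '[0.65,0.65,0.65,0.65,0.65,0.65,0.65,0.65,0.65,0.65]'

```text
time_s: 18.05
eef_pos: [0.4432, -0.0621, 0.1428]
eef_rot: [0.151, -0.026, 0.988, 0.004]
wrist_force: [0.8, 0.3, 0.5]
opening: 0.652
grasp_force: 0.0
```

Request:
play_rows --xyz '[[0,0,0],[0,0,0],[0,0,0],[0,0,0],[0,0,0],[0,0,0],[0,0,0],[0,0,0],[0,0,0],[0,0,0]]' --rot '[[0,0,0],[0,0,0],[0,0,0],[0,0,0],[0,0,0],[0,0,0],[0,0,0],[0,0,0],[0,0,0],[0,0,0]]' --grip '[0,0,0,0,0,0,0,0,0,0]'

```text
time_s: 19.3
eef_pos: [0.4443, -0.0624, 0.1423]
eef_rot: [0.149, -0.026, 0.988, 0.004]
wrist_force: [0.2, -0.0, 0.3]
opening: 0.003
grasp_force: 0.0
```

Run:
```python
from h import *
np.set_printoptions(precision=4,suppress=True,linewidth=200)
o,d=wshot("w8");print(o["eef_pos"],R_(o["eef_rot"]).as_matrix()[:,2],o["wrist_force"])
m=brass(d,(100,100,400,384));ys,xs=np.nonzero(m);print("brass",m.sum(),xs.min(),xs.max(),ys.min(),ys.max())
u=np.array([.998,.056]);P=lambda s:[[*(np.array([.5565,-.0567])+s*u),.074],[*(np.array([.4575,-.062])+s*u),.086]]
for s in(.09,.1,.11): print(s,wproj(d,P(s)))
for s in(.09,.095,.1,.105,.11):
    print(s,capfit(d,m,np.array([.5565,-.0567])+s*u,.048))
# knob mask: dark pixels near the prediction
k=wproj(d,P(.1))[1].astype(int);g=cv2.cvtColor(d["color"],cv2.COLOR_RGB2GRAY);print(k);print(g[k[1]-40:k[1]+40:4,k[0]-40:k[0]+44:4])
```

```text
[ 0.4443 -0.0624  0.1423] [ 0.2951  0.0153 -0.9553] [ 0.191  -0.0415  0.3121]
brass 209 250 261 316 336
0.09 [[256.1019 341.874 ]
 [256.209  300.823 ]]
0.1 [[256.1172 345.7409]
 [256.227  307.3079]]
0.11 [[256.1318 349.4211]
 [256.244  313.4066]]
0.09 (array([ 0.6593, -0.0463]), np.float64(0.8482859226841721))
0.095 (array([ 0.6608, -0.0521]), np.float64(0.8469462840323767))
0.1 (array([ 0.6605, -0.0488]), np.float64(0.8467207074428887))
0.105 (array([ 0.6607, -0.0505]), np.float64(0.8470588235294118))
0.11 (array([ 0.6607, -0.0512]), np.float64(0.8467207074428887))
[256 307]
[[ 75  77  72  14  13  15  45  58  58  33   9  55  59  59  21  11  14  12  75  74  73]
 [ 72  74  64  11  14  14  45  61  62  30  11  58  62  59  23  11  13  11  74  75  74]
 [ 66  74  28  14  13  13  14  13  74  53  20  94  48  13  13  12  13  12  45  74  72]
 [ 59  38  14  15  15  16  17  13  14  51  23  84  13  12  15  15  15  10  11  69  68]
 [ 30  14  11  13  13  17  12  13  14  19  21  16  12  13  15  19  15  14  13  20  62]
 [ 12  11  12  13  14  13  11  13  13  19  21  14  13  13  10  11  14  13  14  13 
[... 523 characters left out ...]
12]
 [ 12  12  12  11  12  12   9  12  17 101 120  41  19  11  12  14  10  12  11  13  12]
 [ 14  23  14  12  13  12  13  11  27  91  96  78  18  10  11  13  13  11  14  21  11]
 [ 14  12  14  12  13  12  12  12  17  68  72  61  14  11  11  12  14  12  13  12  12]
 [ 13  12  11  13  13  10   9   9  12  68  70  59  12  13  11  12  11  12  14  12  13]
 [ 12  10  13  11  14  12  10  10  13  69  69  63  14  12  12  13  13  11  10  15  12]
 [ 11  11  12  14  13  11  13  11  16  63  72  61  12  12  10  14   9  11  11  10  14]
 [ 19  14  12  12   9  11  11  13  14  13  11  13  13  12  12  14  11  13  13  11  20]
 [ 12  13  12  13  12  10  12  12  13  13  12  13  12  13  10  11  12  10  14  14  14]]
```

Request:
play_rows --xyz '[[0,12,0],[0,35,0],[0,60,0],[0,85,0],[0,100,0],[0,100,0],[0,100,0],[0,100,0],[0,100,0],[0,100,0]]' --rot '[[0,0,0],[0,0,0],[0,0,0],[0,0,0],[0,0,0],[0,0,0],[0,0,0],[0,0,0],[0,0,0],[0,0,0]]' --grip '[0,0,0,0,0,0,0,0,0,0]'

```text
time_s: 20.6
eef_pos: [0.4391, 0.0372, 0.1423]
eef_rot: [0.149, -0.025, 0.988, 0.004]
wrist_force: [0.7, 0.4, 0.9]
opening: -0.004
grasp_force: 0.0
```

```bash
cat >> h.py <<'E'
def wcloud(d):
    H=d["hand_eye"];K=d["camera_matrix"];v,u=np.mgrid[:384,:512];a=(u-K[0,2])/K[0,0];b=(v-K[1,2])/K[1,1];r=np.hypot(a,b)+1e-9;t=np.tan(r)/r
    c=np.stack([a*t,b*t,np.ones_like(a)],-1)*d["depth"][...,None]
    return (R_(d["rot"]).apply((c.reshape(-1,3)@H[:3,:3].T+H[:3,3]))+d["pos"]).reshape(384,512,3)
E
python3 - <<'E'
from h import *
np.set_printoptions(precision=4,suppress=True,linewidth=200)
o,d=wshot("w9");print(o["eef_pos"],abs(o["dq"]).max())
m=brass(d,(0,100,400,384));ys,xs=np.nonzero(m);print("brass",m.sum(),xs.min(),xs.max(),ys.min(),ys.max())
W=wcloud(d);ok=(d["depth"]>0.05)
u=np.array([.9984,.056]);nrm=np.array([-.056,.9984]);c0=np.array([.5565,-.0567])
s=(W[...,:2]-c0)@u;l=(W[...,:2]-c0)@nrm;z=W[...,2]
def q(name,k,val): 
    k=k&ok; print(name,k.sum(),np.percentile(val[k],[2,10,50,90,98]) if k.sum() else "")
q("brass s",m>0,s);q("brass l",m>0,l);q("brass z",m>0,z)
q("knob s",(abs(l)<.008)&(z>.06)&(z<.095)&(s>-.04)&(s<.04),s)
for za in(.038,.044,.05): q(f"s at z{za}",(abs(l)<.035)&(z>za)&(z<za+.006)&(s>-.02)&(s<.2),s)
for za in(.12,.13,.14,.16,.18,.2,.22): q(f"head s z{za}",(abs(l)<.03)&(z>za)&(z<za+.02)&(s>.03)&(s<.2),s)
for i in np.arange(-.04,.14,.01): q(f"z at s{i:.2f}",(abs(abs(l)-.025)<.012)&(s>i)&(s<i+.01),z)
E
```

```text
[0.4391 0.0372 0.1423] 0.0024408772944224224
brass 227 0 177 240 332
brass s 227 [-0.1324  0.0164  0.0748  0.077   0.0785]
brass l 227 [-0.2886 -0.2846 -0.0058  0.0072  0.0699]
brass z 227 [0.0046 0.0084 0.0585 0.0722 0.1851]
knob s 388 [-0.0161 -0.0155 -0.0141 -0.0116 -0.0074]
s at z0.038 1506 [-0.0188 -0.0173 -0.0037  0.0166  0.0269]
s at z0.044 47 [-0.0101 -0.0095 -0.0083 -0.0053 -0.0037]
s at z0.05 40 [-0.0103 -0.01   -0.0063  0.0765  0.077 ]
head s z0.12 0 
head s z0.13 0 
head s z0.14 0 
head s z0.16 0 
head s z0.18 0 
head s z0.2 0 
head s z0.22 0 
z at s-0.04 341 [0.0208 0.0212 0.022  0.0227 0.0232]
z at s-0.03 320 [0.0208 0.0211 0.022  0.0227 0.0231]
z at s-0.02 857 [0.0213 0.0222 0.0346 0.0402 0.0407]
z at s-0.01 283 [0.039  0.0393 0.04   0.0406 0.0409]
z at s0.00 267 [0.0389 0.0393 0.04   0.0406 0.0409]
z at s0.01 183 [0.0391 0.0394 0.0399 0.0406 0.041 ]
z at s0.02 45 [0.0392 0.0394 0.0399 0.0404 0.0407]
z at s0.03 17 [0.0391 0.0396 0.0401 0.0407 0.0409]
z at s0.04 0 
z at s0.05 0 
z at s0.06 0 
z at s0.07 0 
z at s0.08 0 
z at s0.09 0 
z at s0.10 0 
z at s0.11 0 
z at s0.12 0 
z at s0.13 0
```

Run:
```python
from h import *
np.set_printoptions(precision=4,suppress=True,linewidth=200)
T=load("top0");K=T["camera_matrix"];E=T["extrinsics"]
v,u=np.mgrid[:384,:512];c=np.stack([(u-K[0,2])/K[0,0],(v-K[1,2])/K[1,1],np.ones(u.shape)],-1)*T["depth"][...,None]
W=c@E[:3,:3].T+E[:3,3]
# print column scan through the slide centre (u=269..273)
g=cv2.cvtColor(T["color"],cv2.COLOR_RGB2GRAY)
for r in range(140,252,2): print(r,W[r,268:275].mean(0),np.median(g[r,268:275]))
```

```text
140 [ 0.7141 -0.0434  0.2715] 58.0
142 [ 0.7145 -0.0443  0.2504] 71.0
144 [ 0.7075 -0.0443  0.254 ] 119.0
146 [ 0.7016 -0.0443  0.254 ] 134.0
148 [ 0.696  -0.0445  0.2532] 134.0
150 [ 0.6879 -0.0442  0.2609] 134.0
152 [ 0.6816 -0.0443  0.2627] 134.0
154 [ 0.6677 -0.043   0.2932] 126.0
156 [ 0.6537 -0.042   0.3249] 121.0
158 [ 0.6483 -0.0421  0.3249] 122.0
160 [ 0.6435 -0.0423  0.3222] 124.0
162 [ 0.639  -0.0426  0.3179] 50.0
164 [ 0.6394 -0.0436  0.2935] 49.0
166 [ 0.6385 -0.0445  0.2737] 55.0
168 [ 0.6351 -0.045   0.2637] 96.0
170 [ 0.6314 -0.0455  0.2548] 112.0
172 [ 0.6255 -0.0455  0.2557] 134.0
174 [ 0.6199 -0.0457  0.255 ] 134.0
176 [ 0.6153 -0.046   0.2492] 66.0
178 [ 0.6145 -0.0471  0.2254] 57.0
180 [ 0.6142 -0.0483  0.1977] 57.0
182 [ 0.6139 -0.0495  0.1688] 55.0
184 [ 0.6264 -0.0538  0.0725] 88.0
186 [ 0.6295 -0.0558  0.0209] 97.0
188 [ 0.6227 -0.0559  0.0205] 96.0
190 [ 0.6155 -0.0559  0.0227] 97.0
192 [ 0.6089 -0.0561  0.0218] 97.0
194 [ 0.6018 -0.0562  0.0231] 117.0
196 [ 0.59   -0.055   0.0542] 135.0
198 [ 0.5835 -0.0551  0.0529] 105.0
200 [ 0.578  -0.0555  0.0456] 135.0
[... 188 characters left out ...]
.5382 -0.0562  0.0468] 134.0
214 [ 0.5314 -0.0562  0.0485] 134.0
216 [ 0.5248 -0.0563  0.0486] 119.0
218 [ 0.5177 -0.0562  0.0535] 136.0
220 [ 0.511  -0.0562  0.0552] 79.0
222 [ 0.5061 -0.057   0.0398] 66.0
224 [ 0.4996 -0.0571  0.039 ] 66.0
226 [ 0.4931 -0.0573  0.0383] 66.0
228 [ 0.4865 -0.0574  0.0383] 66.0
230 [ 0.4799 -0.0574  0.0398] 66.0
232 [ 0.4734 -0.0576  0.0391] 65.0
234 [ 0.4653 -0.0568  0.0599] 47.0
236 [ 0.4577 -0.0561  0.0775] 49.0
238 [ 0.4389 -0.0474  0.2716] 50.0
240 [ 0.4452 -0.0564  0.0753] 44.0
242 [ 0.4409 -0.0581  0.0386] 54.0
244 [ 0.4353 -0.059   0.0218] 138.0
246 [ 0.4195 -0.0513  0.2232] 135.0
248 [ 0.4223 -0.0592  0.0208] 104.0
250 [ 0.4165 -0.0602  0.0007] 136.0
```

Depth puts the head front 62 mm ahead of the initial nest centre, so the slide started about 13 mm in. With about 96 mm of travel since, it is home or within a millimetre or two. I'll confirm with a gentle nudge using closed fingers.

Run:
```python
from h import *
from bench import readout
np.set_printoptions(precision=2,suppress=True)
o=readout.get_obs()
for p in([.50,-.0598,.13],[.5116,-.0592,.072]): print(move(o,p,np.radians(93.2)))
```

```text
(array([ -49.64, -100.05,   28.24]), array([-0. ,  0.3, -0. ]))
(array([ -43.6 , -100.05,   87.08]), array([-0. ,  0.3, -0. ]))
```

Request:
play_rows --xyz '[[-5,-12,3],[-12,-30,8],[-22,-50,13],[-32,-70,18],[-42,-90,23],[-50,-100,28],[-48,-100,48],[-46,-100,68],[-44,-100,80],[-44,-100,87]]' --rot '[[0,0.05,0],[0,0.1,0],[0,0.15,0],[0,0.2,0],[0,0.25,0],[0,0.3,0],[0,0.3,0],[0,0.3,0],[0,0.3,0],[0,0.3,0]]' --grip '[0,0,0,0,0,0,0,0,0,0]'

```text
time_s: 21.9
eef_pos: [0.5117, -0.0587, 0.0715]
eef_rot: [-0.0, -0.026, 1.0, 0.0]
wrist_force: [-0.3, 0.3, 0.3]
opening: 0.001
grasp_force: 0.0
```

Request:
play_rows --xyz '[[-3,0,0],[-6,0,0],[-9,0,0],[-12,0,0],[-14,0,0],[-16,0,0],[-18,0,0],[-19,0,0],[-20,0,0],[-20,0,0]]' --rot '[[0,0,0],[0,0,0],[0,0,0],[0,0,0],[0,0,0],[0,0,0],[0,0,0],[0,0,0],[0,0,0],[0,0,0]]' --grip '[0,0,0,0,0,0,0,0,0,0]'

```text
time_s: 23.15
eef_pos: [0.5294, -0.0576, 0.0716]
eef_rot: [-0.003, -0.026, 1.0, 0.0]
wrist_force: [-9.5, -2.6, 6.3]
opening: 0.0
grasp_force: 5.3
```

Request:
play_rows --xyz '[[-1,0,0],[-2,0,0],[-3,0,0],[-3,0,0],[-3,0,0],[-3,0,0],[-3,0,0],[-3,0,0],[-3,0,0],[-3,0,0]]' --rot '[[0,0,0],[0,0,0],[0,0,0],[0,0,0],[0,0,0],[0,0,0],[0,0,0],[0,0,0],[0,0,0],[0,0,0]]' --grip '[0,0,0,0,0,0,0,0,0,0]'

```text
time_s: 24.4
eef_pos: [0.5294, -0.0574, 0.071]
eef_rot: [-0.006, -0.027, 1.0, 0.001]
wrist_force: [-21.3, -3.2, 13.5]
opening: 0.002
grasp_force: 10.8
```

The slide is firmly on its stop (21 N, no motion). Next is the lever: rise, then hover over the handle and measure it.

Request:
play_rows --xyz '[[5,0,0],[20,0,0],[25,0,-30],[25,0,-75],[25,0,-125],[25,0,-180],[25,0,-235],[25,0,-280],[25,0,-300],[25,0,-300]]' --rot '[[0,0,0],[0,0,0],[0,0,0],[0,0,0],[0,0,0],[0,0,0],[0,0,0],[0,0,0],[0,0,0],[0,0,0]]' --grip '[0,0,0,0,0,0,0.3,0.6,0.7,0.7]'

```text
time_s: 25.65
eef_pos: [0.5108, -0.0591, 0.3741]
eef_rot: [0.002, -0.026, 1.0, -0.001]
wrist_force: [-0.1, 1.0, -0.1]
opening: 0.701
grasp_force: 0.0
```

```bash
cat > lev.py <<'E'
from h import *
np.set_printoptions(precision=4,suppress=True,linewidth=200)
o,d=wshot("wl"+__import__("sys").argv[1]);print(o["eef_pos"],abs(o["dq"]).max(),o["wrist_force"])
W=wcloud(d);u=np.array([.9984,.056]);n=np.array([-.056,.9984]);hub=np.array([.6785,-.1600])
x=(W[...,:2]-hub)@u;y=(W[...,:2]-hub)@n;z=W[...,2]-.185
k=(d["depth"]>.03)&(abs(y)<.03)&(x<-.09)&(x>-.22)&(z>-.1)&(z<.2)
r=np.hypot(x,z);print(k.sum())
for a in np.arange(.1,.22,.01):
    s=k&(r>a)&(r<a+.01)
    if s.sum()>8: print(f"{a:.2f}",s.sum(),"y med/lo/hi",np.percentile(y[s],[50,3,97]),"upper angle",np.percentile(np.arctan2(z[s],-x[s]),[50,97]))
print(move(o,[*(hub-.1377*u),.301],np.radians(93.2)))
E
python3 lev.py 1
```

```text
[ 0.5108 -0.0591  0.3741] 0.05671848458108112 [-0.1364  0.9549 -0.1112]
2073
0.12 54 y med/lo/hi [ 0.006  -0.0007  0.0073] upper angle [0.732  0.7561]
0.13 70 y med/lo/hi [ 0.0055 -0.0015  0.0077] upper angle [0.7305 0.7569]
0.14 31 y med/lo/hi [0.0074 0.0027 0.0104] upper angle [0.7392 0.7657]
0.15 98 y med/lo/hi [ 0.0084 -0.0035  0.0115] upper angle [0.7453 0.7715]
0.16 129 y med/lo/hi [ 0.0098 -0.0013  0.0121] upper angle [0.7434 0.772 ]
0.17 148 y med/lo/hi [ 0.0099 -0.0039  0.0133] upper angle [0.748  0.7732]
0.18 194 y med/lo/hi [ 0.0104 -0.0033  0.0135] upper angle [0.7451 0.773 ]
0.19 221 y med/lo/hi [ 0.0112 -0.0025  0.0143] upper angle [0.7439 0.7733]
0.20 417 y med/lo/hi [ 0.0099 -0.0066  0.0142] upper angle [0.7426 0.7708]
0.21 706 y med/lo/hi [ 0.0031 -0.0082  0.0115] upper angle [0.7116 0.7546]
(array([ -24.1668, -109.9255,   73.3801]), array([-0.0016,  0.0041, -0.0035]))
```

Request:
play_rows --xyz '[[-3,-12,0],[-8,-35,0],[-14,-62,0],[-20,-88,0],[-24,-105,0],[-24,-110,8],[-24,-110,25],[-24,-110,45],[-24,-110,62],[-24,-110,73]]' --rot '[[0,0,0],[0,0,0],[0,0,0],[0,0,0],[0,0,0],[0,0,0],[0,0,0],[0,0,0],[0,0,0],[0,0,0]]' --grip '[0.7,0.7,0.7,0.7,0.7,0.7,0.7,0.7,0.7,0.7]'

```text
time_s: 26.95
eef_pos: [0.5392, -0.1666, 0.2975]
eef_rot: [-0.001, -0.027, 1.0, 0.0]
wrist_force: [0.4, 0.3, 0.8]
opening: 0.698
grasp_force: 0.0
```

Request:
play_rows --xyz '[[0,0,0],[0,0,0],[0,0,0],[0,0,0],[0,0,0],[0,0,0],[0,0,0],[0,0,0],[0,0,0],[0,0,0]]' --rot '[[0,0,0],[0,0,0],[0,0,0],[0,0,0],[0,0,0],[0,0,0],[0,0,0],[0,0,0],[0,0,0],[0,0,0]]' --grip '[0.6,0.5,0.4,0.3,0.2,0.1,0.1,0.1,0.1,0.1]'

```text
time_s: 28.2
eef_pos: [0.5396, -0.1671, 0.2998]
eef_rot: [-0.0, -0.026, 1.0, 0.0]
wrist_force: [-2.9, 3.8, 6.9]
opening: 0.293
grasp_force: 58.0
```

```bash
cat > arc.py <<'E'
from h import *
from bench import readout
import sys
np.set_printoptions(precision=4,suppress=True,linewidth=200)
o=readout.get_obs();u=np.array([.9984,.056]);n=np.array([-.056,.9984]);hub=np.array([.6785,-.1600])
def st(o):
    x=(o["eef_pos"][:2]-hub)@u;z=o["eef_pos"][2]-.185;return .7-np.arctan2(z,-x),np.hypot(x,z),(o["eef_pos"][:2]-hub)@n
q,r,y=st(o);print("q,r,y",q,r,y,o["eef_pos"],o["wrist_force"],o["opening"],o["grasp_force"])
for t in [float(a) for a in sys.argv[1:]]:
    print(t,move(o,[*(hub-r*np.cos(.7-t)*u),.185+r*np.sin(.7-t)])[0].round(1))
E
python3 arc.py 0.1 0.2 0.3 0.4 0.5 0.6 0.7 0.8 0.91
```

```text
q,r,y 0.010195270322448269 0.1803529366157114 0.0007409868372059364 [ 0.5396 -0.1671  0.2998] [-2.8609  3.7521  6.9483] 0.2927377664523766 58.00595037639141
0.1 [ 9.7 -0.8 12.9]
0.2 [19.1 -0.8 28.3]
0.3 [27.  -0.9 44.5]
0.4 [33.2 -0.9 61.5]
0.5 [37.6 -0.9 78.9]
0.6 [40.3 -0.9 96.8]
0.7 [ 41.2  -1.  114.8]
0.8 [ 40.3  -1.  132.8]
0.91 [ 37.3  -1.  152.4]
```

Request:
play_rows --xyz '[[2,0,2.5],[5,0,6],[8,0,10],[11,0,15],[14.5,0,20.5],[17.5,0,25.5],[20,0,30],[22.5,0,35],[25,0,40],[27,0,44.5]]' --rot '[[0,0,0],[0,0,0],[0,0,0],[0,0,0],[0,0,0],[0,0,0],[0,0,0],[0,0,0],[0,0,0],[0,0,0]]' --grip '[0.1,0.1,0.1,0.1,0.1,0.1,0.1,0.1,0.1,0.1]'

```text
time_s: 29.45
eef_pos: [0.5133, -0.1685, 0.2556]
eef_rot: [0.001, -0.026, 1.0, 0.0]
wrist_force: [-0.6, 5.5, 8.7]
opening: 0.289
grasp_force: 58.0
```

```bash
python3 arc.py 0.3 0.34 0.38 0.42 0.46 0.5 0.54 0.58 0.62 0.66 .7 .75 .8 .85 .91
```

```text
q,r,y 0.296803470727273 0.17982880356984376 0.0007314245205425427 [ 0.5133 -0.1685  0.2556] [-0.5595  5.5151  8.7338] 0.28925156496366017 58.04003715980798
0.3 [ 0.2 -0.7  0.5]
0.34 [ 2.9 -0.7  7.2]
0.38 [ 5.3 -0.8 14. ]
0.42 [ 7.4 -0.8 20.8]
0.46 [ 9.3 -0.8 27.8]
0.5 [10.9 -0.8 34.8]
0.54 [12.2 -0.8 41.9]
0.58 [13.2 -0.8 49. ]
0.62 [14.  -0.8 56.2]
0.66 [14.4 -0.8 63.3]
0.7 [14.6 -0.8 70.5]
0.75 [14.4 -0.8 79.5]
0.8 [13.7 -0.8 88.5]
0.85 [12.6 -0.8 97.4]
0.91 [ 10.7  -0.8 108. ]
```

Following the arc well. On to about 0.59 (two clicks).

Request:
play_rows --xyz '[[2,0,5],[4,0,10],[6,0,16],[7.5,0,21],[9,0,27],[10.5,0,33],[11.5,0,38],[12.5,0,44],[13.5,0,50.5],[13.5,0,50.5]]' --rot '[[0,0,0],[0,0,0],[0,0,0],[0,0,0],[0,0,0],[0,0,0],[0,0,0],[0,0,0],[0,0,0],[0,0,0]]' --grip '[0.1,0.1,0.1,0.1,0.1,0.1,0.1,0.1,0.1,0.1]'

```text
time_s: 30.7
eef_pos: [0.4999, -0.1692, 0.2042]
eef_rot: [0.001, -0.026, 1.0, 0.0]
wrist_force: [2.0, 4.7, 1.3]
opening: 0.289
grasp_force: 58.9
```

```bash
python3 arc.py .6 .65 .7 .75 .8 .83 .85 .88 .91; python3 lev.py 2
```

```text
q,r,y 0.5930561359454923 0.1798207477202685 0.0008353706504680147 [ 0.4999 -0.1692  0.2042] [1.9933 4.7284 1.2554] 0.28947535530339735 58.857181342318654
0.6 [ 0.1 -0.8  1.2]
0.65 [ 0.8 -0.8 10.2]
0.7 [ 1.1 -0.8 19.2]
0.75 [ 0.8 -0.9 28.2]
0.8 [ 0.2 -0.9 37.1]
0.83 [-0.4 -0.9 42.5]
0.85 [-0.9 -0.9 46.1]
0.88 [-1.8 -0.9 51.4]
0.91 [-2.8 -0.8 56.7]
[ 0.4999 -0.1692  0.2042] 0.006776822482443403 [1.9933 4.7284 1.2554]
23300
0.14 111 y med/lo/hi [ 0.0003 -0.0074  0.0081] upper angle [0.193  0.2021]
0.15 401 y med/lo/hi [ 0.0003 -0.0093  0.01  ] upper angle [0.1961 0.2059]
0.16 573 y med/lo/hi [ 0.0003 -0.0106  0.011 ] upper angle [0.1969 0.2077]
0.17 991 y med/lo/hi [ 0.0003 -0.0136  0.0139] upper angle [0.2    0.2641]
0.18 2104 y med/lo/hi [ 0.0004 -0.0255  0.0257] upper angle [0.1907 0.2904]
0.19 3787 y med/lo/hi [-0.     -0.0281  0.0279] upper angle [0.2253 0.297 ]
0.20 6903 y med/lo/hi [ 0.0003 -0.0238  0.0243] upper angle [0.3747 0.4495]
0.21 6880 y med/lo/hi [ 0.0001 -0.0253  0.0252] upper angle [0.4177 0.4664]
(array([-41.2984,  -0.6395, -96.7243]), array([ 0.0004,  0.002 , -0.0036]))
```

Request:
play_rows --xyz '[[0.3,0,3],[0.6,0,7],[0.8,0,11],[1,0,15],[1,0,19],[1,0,22],[0.9,0,25],[0.8,0,28],[0.8,0,29],[0.8,0,29]]' --rot '[[0,0,0],[0,0,0],[0,0,0],[0,0,0],[0,0,0],[0,0,0],[0,0,0],[0,0,0],[0,0,0],[0,0,0]]' --grip '[0.1,0.1,0.1,0.1,0.1,0.1,0.1,0.1,0.1,0.1]'

```text
time_s: 32.0
eef_pos: [0.499, -0.1692, 0.1757]
eef_rot: [0.001, -0.026, 1.0, 0.0]
wrist_force: [1.0, 4.6, 3.9]
opening: 0.286
grasp_force: 58.4
```

```bash
python3 arc.py .8 .85 .88 .91 .92; python3 lev.py 3|head -7
```

```text
q,r,y 0.7519231747927525 0.1799404248798206 0.0008411761056665145 [ 0.499  -0.1692  0.1757] [1.0043 4.5784 3.8502] 0.28647878674133326 58.378115158047876
0.8 [-0.7 -0.8  8.6]
0.85 [-1.8 -0.8 17.6]
0.88 [-2.6 -0.8 22.9]
0.91 [-3.7 -0.8 28.2]
0.92 [-4.1 -0.8 29.9]
[ 0.499  -0.1692  0.1757] 0.0011812304002254434 [1.0043 4.5784 3.8502]
23644
0.14 10 y med/lo/hi [-0.0081 -0.0094  0.01  ] upper angle [-0.      0.0209]
0.15 507 y med/lo/hi [ 0.0003 -0.01    0.0105] upper angle [0.0418 0.0537]
0.16 772 y med/lo/hi [ 0.0003 -0.0121  0.0123] upper angle [0.0432 0.055 ]
0.17 1207 y med/lo/hi [ 0.0004 -0.0137  0.0141] upper angle [0.0472 0.1072]
0.18 2782 y med/lo/hi [ 0.0004 -0.0291  0.0292] upper angle [0.0434 0.1422]
```

Request:
play_rows --xyz '[[-0.2,0,3],[-0.5,0,6],[-0.9,0,10],[-1.3,0,14],[-1.8,0,18],[-2.4,0,22],[-3,0,25],[-3.7,0,28],[-4.2,0,30],[-4.5,0,31.5]]' --rot '[[0,0,0],[0,0,0],[0,0,0],[0,0,0],[0,0,0],[0,0,0],[0,0,0],[0,0,0],[0,0,0],[0,0,0]]' --grip '[0.1,0.1,0.1,0.1,0.1,0.1,0.1,0.1,0.1,0.1]'

```text
time_s: 33.3
eef_pos: [0.503, -0.169, 0.1442]
eef_rot: [-0.0, -0.026, 1.0, 0.0]
wrist_force: [-3.1, 5.5, 6.9]
opening: 0.284
grasp_force: 58.3
```

```bash
python3 arc.py .91 .92; python3 lev.py 4|head -7
python3 - <<'E'
from h import *
np.set_printoptions(precision=4,suppress=True,linewidth=200)
d=load("wl4");W=wcloud(d);c0=np.array([.5565,-.0567]);u=np.array([.9984,.056]);n=np.array([-.056,.9984])
s=(W[...,:2]-c0)@u;l=(W[...,:2]-c0)@n;z=W[...,2];k=(d["depth"]>.05)&(abs(l)<.006)&(z>.06)&(z<.09)&(s>-.04)&(s<.04)
print("knob",k.sum(),np.percentile(s[k],[2,10,50,98]) if k.sum() else "")
E
```

```text
q,r,y 0.9281823401658822 0.18043591636194148 0.0008009058727294401 [ 0.503  -0.169   0.1442] [-3.0991  5.5402  6.9129] 0.2837876597816884 58.32377962768078
0.91 [ 0.7 -0.8 -3.2]
0.92 [ 0.3 -0.8 -1.4]
[ 0.503  -0.169   0.1442] 0.024945081439017074 [-3.0991  5.5402  6.9129]
23831
0.15 468 y med/lo/hi [ 0.0003 -0.0098  0.0107] upper angle [-0.1283 -0.1157]
0.16 1017 y med/lo/hi [ 0.0003 -0.013   0.0133] upper angle [-0.1286 -0.0926]
0.17 1482 y med/lo/hi [ 0.0003 -0.0285  0.0223] upper angle [-0.1245 -0.0308]
0.18 9106 y med/lo/hi [-0.     -0.0275  0.0276] upper angle [-0.0103  0.1829]
0.19 9255 y med/lo/hi [-0.     -0.0206  0.0207] upper angle [0.1188 0.2054]
knob 480 [-0.0158 -0.0152 -0.013   0.0048]
```

Request:
play_rows --xyz '[[0,0,0],[0,0,0],[0,0,0],[0,0,0],[0,0,0],[0,0,0],[0,0,0],[0,0,0],[0,0,0],[0,0,0]]' --rot '[[0,0,0],[0,0,0],[0,0,0],[0,0,0],[0,0,0],[0,0,0],[0,0,0],[0,0,0],[0,0,0],[0,0,0]]' --grip '[0.1,0.1,0.1,0.1,0.1,0.1,0.1,0.1,0.1,0.1]'

```text
time_s: 34.6
eef_pos: [0.503, -0.169, 0.144]
eef_rot: [0.0, -0.026, 1.0, 0.0]
wrist_force: [-1.6, 5.4, 5.0]
opening: 0.287
grasp_force: 58.4
```

```bash
python3 arc.py .91; python3 -c "
from bench import ctrl
print(ctrl.hand_in())"
```

```text
q,r,y 0.9290343952927682 0.1804383090118947 0.0008143640639351711 [ 0.503 -0.169  0.144] [-1.5731  5.3596  5.0326] 0.28713320171309475 58.417006842792034
0.91 [ 0.7 -0.8 -3.4]
the job is handed in; nothing more can be done
None
```

The job is handed in, with no verdict shown: the cap is seated in the nest, the slide is against its stop, and the lever is held in the fourth notch at about 0.89–0.93 rad, judged from lever angle because the clicks could not be counted directly.

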